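Change over the weight trays

TASK

The two small tray docks on the bench must never both stand open. First push the empty yellow-fronted tray fully home; only then hook a fingertip behind the lip of the blue-fronted tray and draw it out along its rail to its end stop, so that the weight on it stands clear of the cover. Do not pinch the lips, do not touch or tip the weight, which must stay seated upright in its nest, and leave the other things on the bench where they are.

Things in the scene. Friction and masses are not known exactly. Their poses are not given: they have to be found in the camera images.
- blue_dock: the fixed dock of the blue-fronted tray: a low housing 100x84 mm with a clear cover, 65 mm high, holding the weight at the start; origin under the housing's centre at bench height, x axis pointing into the dock, away from its mouth (the housing reaches 50 mm to either side along x; its base plate reaches to -100 mm), z up
- blue_tray (a joint): travel of the blue-fronted tray, m: 0 = fully home, grows as the tray is drawn out, 0.060 = out at its end stop. It stays where it is left; sliding it takes about 2 N (some N more when fast).
- blue_lip_inside (a point): on the blue tray, moving with it: middle of the top edge of the lip's inner face, 46 mm above the bench. x points into the dock: the tray draws out along -x. The lip: an upright wall 80 mm wide, 34 mm high over the tray floor, 8 mm thick. Behind it an open finger well, 50 mm long up to the cover when home (more when out), 64 mm wide, floor 12 mm above the bench.
- blue_front_face (a point): point moving with the blue tray: middle of the top edge of its outer, blue front face (8 mm in front of blue_lip_inside, towards -x), 46 mm above the bench; the face reaches down to 6 mm above the bench. Push along +x to send the tray home.
- yellow_dock: the fixed dock of the yellow-fronted tray: a low housing 100x84 mm with a clear cover, 65 mm high, its tray empty and left part-way out at the start; origin under the housing's centre at bench height, x axis pointing into the dock, away from its mouth (the housing reaches 50 mm to either side along x; its base plate reaches to -100 mm), z up
- yellow_tray (a joint): travel of the yellow-fronted tray, m: 0 = fully home, grows as the tray is drawn out, 0.060 = out at its end stop. It stays where it is left; sliding it takes about 2 N (some N more when fast).
- yellow_lip_inside (a point): on the yellow tray, moving with it: middle of the top edge of the lip's inner face, 46 mm above the bench. x points into the dock: the tray draws out along -x. The lip: an upright wall 80 mm wide, 34 mm high over the tray floor, 8 mm thick. Behind it an open finger well, 50 mm long up to the cover when home (more when out), 64 mm wide, floor 12 mm above the bench.
- yellow_front_face (a point): point moving with the yellow tray: middle of the top edge of its outer, yellow front face (8 mm in front of yellow_lip_inside, towards -x), 46 mm above the bench; the face reaches down to 6 mm above the bench. Push along +x to send the tray home.
- weight_100g: polished steel weight with a knob, 24 mm diameter, 42 mm high, loose, standing upright in a shallow (8 mm deep, 28 mm wide) black rubber nest on the blue tray; origin at the centre of its underside, 12 mm above the bench and 77 mm behind blue_lip_inside (towards +x), z up. Its top is 54 mm above the bench; under the cover when the tray is home.
- tape_roll: roll of masking tape lying flat on the bench, 82 mm across, 19 mm high; origin under its centre; leave alone
- dropper_bottle: brown dropper bottle, 35 mm across, 103 mm high; origin under its centre; leave alone
- weight_200g: larger polished weight standing on the bench, 30 mm across, 52 mm high; origin under its centre; leave alone
- vial_1: black-capped glass vial, 25 mm across, 54 mm high; origin under its centre; leave alone
- jar_cap: white jar cap lying open side up, 72 mm across, 17 mm high; origin under its centre; leave alone

How it is judged:
On the way, in this order (a step that is already met when the one before it is completed fails the run):
1. the yellow tray is fully home while the blue one is still home (value of joint yellow_tray below 0.005 m and value of joint blue_tray below 0.012 m), for 0.2 s.
2. the blue tray is on its way out, drawn by a finger bearing on the inner face of its lip (contact force between the fingers and blue_tray_c0 above 0.5 N and value of joint blue_tray between 0.01 and 0.05 m), for 0.04 s.
3. the blue tray is out at its stop (value of joint blue_tray above 0.055 m), for 0.2 s.
At the end, for the whole second after the job is handed in: The blue tray is drawn out to within 5 mm of its stop, the yellow tray is home within 6 mm, and the small weight stands upright and at rest in its nest on the blue tray (value of joint blue_tray above 0.055 m and value of joint yellow_tray below 0.006 m and angle between weight_100g's own z axis and vertical below 0.15 rad and z of weight_100g in the frame of blue_lip_inside below -0.03 m and x of weight_100g in the frame of blue_lip_inside between 0.071 and 0.083 m and linear speed of weight_100g below 0.02 m/s); the robot touches nothing.
It fails at once if both trays stand open (more than 12 mm) at once (value of joint each of blue_tray, yellow_tray above 0.012 m).
It fails at once if a lip is pinched between the fingers (pressed on its inner and outer faces at once) ((contact force between the fingers and blue_tray_c0 above 1 N and contact force between the fingers and blue_tray_c1 above 1 N) or (contact force between the fingers and yellow_tray_c0 above 1 N and contact force between the fingers and yellow_tray_c1 above 1 N)).
It fails at once if the robot touches the small weight (contact force between any of the fingers, the arm and weight_100g above 0.5 N).
It fails at once if the small weight is lifted out of its nest or tipped (height (world z) of weight_100g above 0.03 m or angle between weight_100g's own z axis and vertical above 0.5 rad).
It fails at once if another thing on the bench is moved by more than 15 mm (distance of any of tape_roll, dropper_bottle, weight_200g, vial_1, jar_cap from where it was at the start of the episode above 0.015 m).
It also fails if it takes over 45 s, if anything falls off the work surface, if the arm or the gripper's body presses on something with over 40 N, if the wrist force passes 120 N, or if a joint passes its speed limit or range.

ROBOT

A 7-joint arm with a two-finger parallel gripper is mounted at the origin on a cart in front of the work surface, level with it; the furniture and walls round the work are solid. World frame = base frame: x ahead of the robot, y to its left, z up, the work surface at z = 0. Lengths are in m, angles in rad, forces in N, time in s.
With the tool pointing down it reaches from about 0.4 to 0.85 m from the base axis. Payload 4.5 kg.
Tool frame: the origin (TCP) lies at the very end of the fingers, on their centre line; the grasp point (between the pads) lies 19 mm behind it; z points along the fingers, x is the direction in which the jaws open and shut, and the axes are right-handed (so a half turn about z gives the same grasp; the last joint's range is limited). The gripper opens to 88 mm and grips with 3 to 60 N. Pads are 18 mm wide; open, the fingers measure 123 mm over their backs; the gripper's body (75 mm by 187 mm) begins 45 mm behind the grasp point.
Start: joints at [1.31, 0.689, -0.195, 1.565, 0.157, 0.902, -0.215], TCP at [0.182, -0.598, 0.239] pointing down, gripper open.
Joint ranges: [-3.01, 3.01], [-0.46, 2.08], [-1.47, 1.51], [0.13, 2.56], [-1, 4.14], [0.04, 2.09], [-2.66, 2.66]. Speed limits (rad/s): [2.57, 2.57, 3.14, 3.14, 3.14, 3.14, 3.14].

INTERFACE

Orientations are given as a unit quaternion [x, y, z, w].
In Python, from plant import * gives the robot as it stands.
- The arm moves only by the tool apply_moves, never from a script. Its argument "series" is a list of rows, each an object of numbers: "x", "y", "z": the shift along the tool's x, y, z in units of 80 cm (1.0 is 80 cm); "wx", "wy", "wz": the turn, a rotation vector about the tool's x, y, z in units of pi rad (1.0 is pi rad); "fingers": the opening, from -1 (shut) to 1 (fully open), so that 0 is half open. In form: [{"x": .., "y": .., "z": .., "wx": .., "wy": .., "wz": .., "fingers": ..}, ...]. A call has 1 to 8 rows; each row shifts and turns the pose as measured when the row begins, along the tool's axes as they then stand; what a row does not reach is not made up. A row lasts 1/8 s, in which the tool goes at most 62.5 mm and 10.7 degrees, less where a joint would pass 70% of its speed; a pose out of reach is approached as far as the arm can. A call with a number of a shift or a turn outside -1 to 1 is refused whole. A call with a gripper value outside its range is refused whole. The fingers move at their own pace and stop on an object; "force" is the grip in N (left out, the last holds). Time passes only in rows, so rows that do not move let the fingers close. It gives the time, the measured TCP pose, the force and the opening at its end, in the units of the state.
- get_state(): the state, without advancing time (a new reading comes with each control period).
- snapshot(name): name is "scene" or "top" or "wrist"; returns (picture, depth): 384x512x3 uint8, red, green, blue; 384x512 float32, m along the optical axis (not along the pixel's ray), 0 where there is no reading.
- camera_model(name): a dict with "camera_matrix" (3x3 intrinsics, pixels), "dist_coeffs" ([k1, k2, p1, p2, k3] as OpenCV has them; the pictures are not rectified), "world_from_camera" (4x4, takes a point from camera to world coordinates). Camera axes: x right, y up, looking along -z (the intrinsics and any distortion apply to the point x, -y, -z); pixel columns grow to the right and rows downward; lengths in m; the calibration is good to about 2 mm. A picture is of the moment at which its call begins: read the wrist's pose just before it. camera_model takes no time and is no camera call; for the wrist camera it gives the pose at the moment of the call.
- finish_job(): hands the job in, once; it reports no verdict.
The state is a dict: "clock": time; "q": joint angles; "qd": joint speeds; "joint_torque": joint torques, N m; "tool_pos": TCP position; "eef_rot": TCP orientation; "contact_force": force on the tool from outside, world axes, zero at the start; "moment": the same for the moment, N m; "opening": opening from 0.0 (shut) to 1.0 (fully open).
Only numpy, scipy, OpenCV 4.12 (cv2) and the standard library are available. Lean on these libraries where they do the work, as an engineer would, in place of code of your own. Each camera call takes 0.05 s, during which the arm holds its last target. There are 200 camera calls.

## Working session

There is one attempt and no reset: what is moved stays moved. The work goes in short steps, Python scripts to look and compute and a tool call to move; the robot and the scene stay as the last step left them, time stands still between calls to the robot, and variables do not carry over. Pictures are saved under pics/ and viewed, about 8 in all and at most 12, crops included, and the job is handed in when it is done.

Besides the shell and the picture viewer there is one more tool, called after ">>>" in YAML: its name, and indented under it one key for each argument. apply_moves: Moves the arm, as the interface text tells. Its arguments: {"type":"object","properties":{"series":{"type":"array","items":{"type":"object","properties":{"x":{"type":"number"},"y":{"type":"number"},"z":{"type":"number"},"wx":{"type":"number"},"wy":{"type":"number"},"wz":{"type":"number"},"fingers":{"type":"number"}}}},"force":{"type":"number"}},"required":["series"]}

```bash
mkdir -p pics
cat > h.py <<'E'
from plant import *
import numpy as np, cv2
from scipy.spatial.transform import Rotation as R
def save(n,im): cv2.imwrite('pics/'+n+'.png',im[:,:,::-1])
def ray(m,uv):
    K=np.array(m['camera_matrix']);d=np.array(m['dist_coeffs']);T=np.array(m['world_from_camera'])
    p=cv2.undistortPoints(np.array(uv,float).reshape(-1,1,2),K,d)[:,0]
    v=np.c_[p[:,0],-p[:,1],-np.ones(len(p))]@T[:3,:3].T
    return T[:3,3],v
def onz(m,uv,z):
    o,v=ray(m,uv); return o+v*((z-o[2])/v[:,2])[:,None]
E
python3 - <<'E'
from h import *
s=get_state();print(s['clock'],s['tool_pos'],s['eef_rot'],s['opening'])
print(R.from_quat(s['eef_rot']).as_matrix().round(3))
for n in('scene','top'):
    im,d=snapshot(n);save(n+'0',im);np.save(n+'d.npy',d)
    print(np.array(camera_model(n)['world_from_camera']).round(3))
E
```

```text
0.0 [ 0.18136227 -0.59744456  0.23790972] [ 8.03314809e-01 -5.95553907e-01 -7.81847951e-04 -4.99484575e-04] 0.9980150866375046
[[ 0.291 -0.957 -0.001]
 [-0.957 -0.291  0.002]
 [-0.002  0.    -1.   ]]
[[-0.866  0.258 -0.429 -0.03 ]
 [-0.5   -0.484  0.718  0.939]
 [-0.022  0.836  0.548  0.787]
 [ 0.     0.     0.     1.   ]]
[[-2.400e-02  9.980e-01 -5.700e-02  4.280e-01]
 [-1.000e+00 -2.400e-02 -1.000e-03 -2.100e-02]
 [-2.000e-03  5.700e-02  9.980e-01  1.543e+00]
 [ 0.000e+00  0.000e+00  0.000e+00  1.000e+00]]
```

View pics/top0.png

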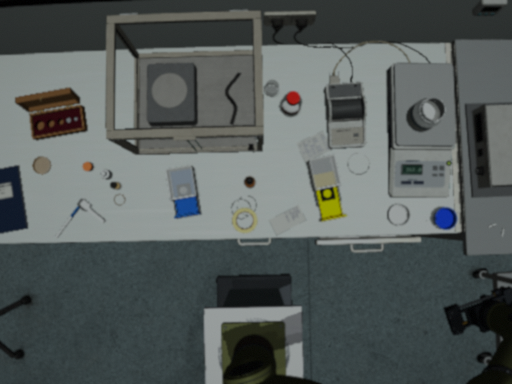

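View pics/scene0.png

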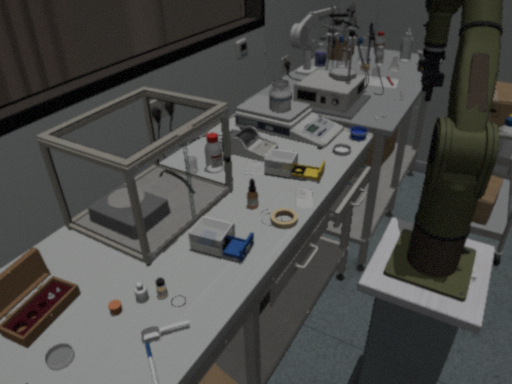

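The top view shows the blue tray front near (187,208), its dock near (182,183), the yellow front near (330,205), its dock near (323,172), and the tape at (245,219). I'll measure both docks by colour mask and look closer.

Run:
```python
from h import *
im=cv2.imread('pics/top0.png');d=np.load('topd.npy');m=camera_model('top')
hsv=cv2.cvtColor(im,cv2.COLOR_BGR2HSV)
for n,lo,hi,x0,x1 in(('blue',(105,150,60),(125,255,255),150,220),('yellow',(22,150,80),(35,255,255),300,360)):
    k=cv2.inRange(hsv,lo,hi);k[:,:x0]=0;k[:,x1:]=0;k[:140]=0;k[235:]=0
    v,u=np.nonzero(k);z=d[v,u]
    o,r=ray(m,np.c_[u,v]);f=-np.array(m['world_from_camera'])[:3,2]
    P=o+r*(z/(r@f))[:,None]
    print(n,len(u),np.histogram(P[:,2],bins=np.arange(-.01,.08,.01))[0])
    q=P[(P[:,2]>.036)&(P[:,2]<.056)]
    for nm,q in(('top',q),('all',P)):
        rr=cv2.minAreaRect((q[:,:2]*1000).astype(np.float32));print(nm,rr,cv2.boxPoints(rr).round(0).tolist())
    # housing
    yy,xx=np.mgrid[140:235,x0-10:x1];o,r=ray(m,np.c_[xx.ravel(),yy.ravel()]);z=d[yy.ravel(),xx.ravel()]
    P=o+r*(z/(r@f))[:,None];q=P[(P[:,2]>.056)&(P[:,2]<.075)]
    rr=cv2.minAreaRect((q[:,:2]*1000).astype(np.float32));print('cover',len(q),rr)
    print(cv2.boxPoints(rr).round(0).tolist())
cr=np.hstack([im[140:240,150:225],im[140:240,290:365]])
cv2.imwrite('pics/c1.png',cv2.resize(cr,None,fx=5,fy=5,interpolation=2))
```

```text
blue 367 [  0 116 208  13   4  24   2   0]
top ((453.7698059082031, 198.38119506835938), (3.72544264793396, 70.37532806396484), 8.256410598754883) [[447.0, 233.0], [457.0, 163.0], [461.0, 164.0], [451.0, 233.0]]
all ((479.11627197265625, 205.26321411132812), (55.639137268066406, 76.9693603515625), 7.956640243530273) [[446.0, 240.0], [457.0, 163.0], [512.0, 171.0], [501.0, 247.0]]
cover 847 ((585.444580078125, 212.1940155029297), (105.25184631347656, 177.72979736328125), 83.95098114013672)
[[492.0, 169.0], [668.0, 150.0], [679.0, 255.0], [503.0, 274.0]]
yellow 564 [  0 184 323  23   5  28   0   0]
top ((433.19677734375, -264.50726318359375), (3.8022029399871826, 72.12256622314453), 9.877617835998535) [[425.0, -229.0], [438.0, -300.0], [441.0, -300.0], [429.0, -229.0]]
all ((459.17962646484375, -156.0913543701172), (96.5951919555664, 277.8350830078125), 11.113286972045898) [[385.0, -29.0], [439.0, -302.0], [533.0, -283.0], [480.0, -10.0]]
cover 839 ((576.4299926757812, -241.49533081054688), (100.34773254394531, 85.05901336669922), 9.659406661987305)
[[520.0, -208.0], [534.0, -292.0], [633.0, -275.0], [619.0, -191.0]]
```

View pics/c1.png

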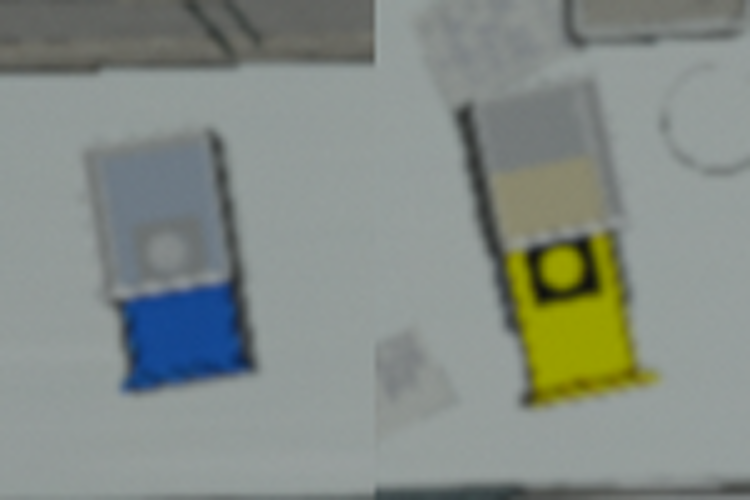

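Crop: blue tray home (lip bottom-left, no gap beyond the 50 mm well). Yellow is about 41 mm out, with its nest visible just outside the cover. I'll approach the yellow face with the fingers shut and the jaw axis across the rail.

```bash
cat >> h.py <<'E'
def plan(t,yaw):
    s=get_state();M=R.from_quat(s['eef_rot'])
    c,sn=np.cos(np.radians(yaw)),np.sin(np.radians(yaw))
    G=R.from_matrix(np.array([[sn,-c,0],[-c,-sn,0],[0,0,-1]]).T.T)
    G=R.from_matrix(np.c_[[sn,-c,0],[-c,-sn,0],[0,0,-1]])
    w=(M.inv()*G).as_rotvec()/np.pi
    dl=np.array(t)-s['tool_pos']
    print('t',s['clock'],'tcp',np.round(s['tool_pos'],4),'F',np.round(s['contact_force'],1),'open',round(s['opening'],3))
    print('turn',w.round(4),'shift(now axes)',(M.inv().apply(dl)/.8).round(4),'shift(goal axes)',(G.inv().apply(dl)/.8).round(4))
E
python3 -c "
from h import *
plan([.390,-.272,.2],9.7)"
```

```text
t 0.1 tcp [ 0.1814 -0.5975  0.238 ] F [ 0.5 -0.4  0.7] open 1.0
turn [0.0001 0.0005 0.04  ] shift(now axes) [-0.3134 -0.3677  0.048 ] shift(goal axes) [-0.3571 -0.3255  0.0475]
```

>>> apply_moves:
  series:
    - {"wz": 0.04,"fingers": -1}
    - {"x": -0.05,"y": -0.0465,"z": 0.006,"fingers": -1}
    - {"x": -0.05,"y": -0.0465,"z": 0.006,"fingers": -1}
    - {"x": -0.05,"y": -0.0465,"z": 0.006,"fingers": -1}
    - {"x": -0.05,"y": -0.0465,"z": 0.006,"fingers": -1}
    - {"x": -0.05,"y": -0.0465,"z": 0.006,"fingers": -1}
    - {"x": -0.05,"y": -0.0465,"z": 0.006,"fingers": -1}
    - {"x": -0.05,"y": -0.0465,"z": 0.006,"fingers": -1}
  force: 10

```text
schema error: expected keys x, y, z, wx, wy, wz, fingers
```

```bash
python3 -c "
from h import *
plan([.390,-.272,.025],9.7)"
```

```text
t 0.1 tcp [ 0.1814 -0.5975  0.238 ] F [ 0.5 -0.4  0.7] open 1.0
turn [0.0001 0.0005 0.04  ] shift(now axes) [-0.3131 -0.3678  0.2667] shift(goal axes) [-0.3571 -0.3255  0.2662]
```

>>> apply_moves:
  series:
    - {"x": 0,"y": 0,"z": 0,"wx": 0,"wy": 0,"wz": 0.04,"fingers": -1}
    - {"x": -0.05,"y": -0.0465,"z": 0.006,"wx": 0,"wy": 0,"wz": 0,"fingers": -1}
    - {"x": -0.05,"y": -0.0465,"z": 0.006,"wx": 0,"wy": 0,"wz": 0,"fingers": -1}
    - {"x": -0.05,"y": -0.0465,"z": 0.006,"wx": 0,"wy": 0,"wz": 0,"fingers": -1}
    - {"x": -0.05,"y": -0.0465,"z": 0.006,"wx": 0,"wy": 0,"wz": 0,"fingers": -1}
    - {"x": -0.05,"y": -0.0465,"z": 0.006,"wx": 0,"wy": 0,"wz": 0,"fingers": -1}
    - {"x": -0.05,"y": -0.0465,"z": 0.006,"wx": 0,"wy": 0,"wz": 0,"fingers": -1}
    - {"x": -0.05,"y": -0.0465,"z": 0.006,"wx": 0,"wy": 0,"wz": 0,"fingers": -1}
  force: 10

```text
clock: 1.1
tool_pos: [0.3955, -0.2737, 0.201]
eef_rot: [0.759, -0.651, -0.001, 0.0]
contact_force: [0.4, -0.4, 0.1]
opening: 0.118
```

```bash
python3 -c "
from h import *
plan([.390,-.272,.025],9.7)"
```

```text
t 1.1 tcp [ 0.3955 -0.2737  0.201 ] F [ 0.4 -0.4  0.1] open 0.118
turn [ 0.0006  0.0005 -0.0049] shift(now axes) [-0.0028  0.006   0.22  ] shift(goal axes) [-0.0033  0.0064  0.22  ]
```

>>> apply_moves:
  series:
    - {"x": -0.003,"y": 0.006,"z": 0.0,"wx": 0,"wy": 0,"wz": -0.005,"fingers": -1}
    - {"x": 0,"y": 0,"z": 0.055,"wx": 0,"wy": 0,"wz": 0,"fingers": -1}
    - {"x": 0,"y": 0,"z": 0.055,"wx": 0,"wy": 0,"wz": 0,"fingers": -1}
    - {"x": 0,"y": 0,"z": 0.055,"wx": 0,"wy": 0,"wz": 0,"fingers": -1}
    - {"x": 0,"y": 0,"z": 0.055,"wx": 0,"wy": 0,"wz": 0,"fingers": -1}
    - {"x": 0,"y": 0,"z": 0.0,"wx": 0,"wy": 0,"wz": 0,"fingers": -1}

```text
clock: 1.85
tool_pos: [0.392, -0.2719, 0.0206]
eef_rot: [0.767, -0.642, 0.0, 0.0]
contact_force: [0.1, 0.1, 1.3]
opening: 0.004
```

Run:
```python
from h import *
# home: front face at -108 along dock axis from dock centre, tcp ~9 mm before it
c=np.array([.5764,-.2415]);a=np.radians(9.7);u=np.array([np.cos(a),np.sin(a)])
plan([*(c-u*.117),.025],9.7)
im,_=snapshot('wrist');save('w1',im)
```

```text
t 1.85 tcp [ 0.392  -0.2719  0.0206] F [0.1 0.1 1.3] open 0.004
turn [-0.0001 -0.0003  0.0025] shift(now axes) [ 0.0021 -0.0873 -0.0055] shift(goal axes) [ 0.0014 -0.0873 -0.0055]
```

View pics/w1.png

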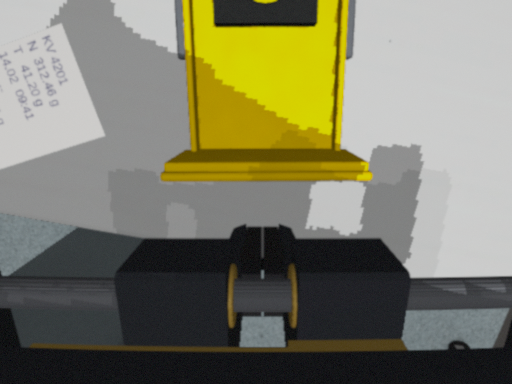

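The wrist view shows the lip centred at about (266,165) above the shut fingers at (262,235), so I'm square to the face. Pushing.

>>> apply_moves:
  series:
    - {"x": 0.001,"y": -0.015,"z": -0.004,"wx": 0,"wy": 0,"wz": 0.002,"fingers": -1}
    - {"x": 0,"y": -0.01,"z": 0,"wx": 0,"wy": 0,"wz": 0,"fingers": -1}
    - {"x": 0,"y": -0.01,"z": 0,"wx": 0,"wy": 0,"wz": 0,"fingers": -1}
    - {"x": 0,"y": -0.01,"z": 0,"wx": 0,"wy": 0,"wz": 0,"fingers": -1}
    - {"x": 0,"y": -0.01,"z": 0,"wx": 0,"wy": 0,"wz": 0,"fingers": -1}
    - {"x": 0,"y": -0.01,"z": 0,"wx": 0,"wy": 0,"wz": 0,"fingers": -1}
    - {"x": 0,"y": -0.008,"z": 0,"wx": 0,"wy": 0,"wz": 0,"fingers": -1}

```text
clock: 2.78
tool_pos: [0.4532, -0.2649, 0.0312]
eef_rot: [0.764, -0.645, 0.003, 0.001]
contact_force: [-1.7, -0.3, -0.1]
opening: 0.004
```

Run:
```python
from h import *
c=np.array([.5764,-.2415]);a=np.radians(9.7);u=np.array([np.cos(a),np.sin(a)])
plan([*(c-u*.117),.025],9.7)
```

```text
t 2.775 tcp [ 0.4532 -0.2649  0.0312] F [-1.7 -0.3 -0.1] open 0.004
turn [-0.001  -0.002  -0.0006] shift(now axes) [-0.003  -0.0104  0.0077] shift(goal axes) [-0.0029 -0.0104  0.0077]
```

>>> apply_moves:
  series:
    - {"x": -0.002,"y": -0.007,"z": 0.004,"wx": 0,"wy": 0,"wz": 0,"fingers": -1}
    - {"x": 0,"y": -0.007,"z": 0.002,"wx": 0,"wy": 0,"wz": 0,"fingers": -1}
    - {"x": 0,"y": -0.006,"z": 0,"wx": 0,"wy": 0,"wz": 0,"fingers": -1}

```text
clock: 3.15
tool_pos: [0.4613, -0.2617, 0.0261]
eef_rot: [0.763, -0.647, -0.003, 0.006]
contact_force: [-11.8, -3.4, 9.8]
opening: 0.009
```

Force jumped right at the predicted home position. One more firm push, then back off and check.

>>> apply_moves:
  series:
    - {"x": 0,"y": -0.006,"z": 0,"wx": 0,"wy": 0,"wz": 0,"fingers": -1}
    - {"x": 0,"y": -0.006,"z": 0,"wx": 0,"wy": 0,"wz": 0,"fingers": -1}
    - {"x": 0,"y": 0.02,"z": 0,"wx": 0,"wy": 0,"wz": 0,"fingers": -1}
    - {"x": 0,"y": 0.02,"z": 0,"wx": 0,"wy": 0,"wz": 0,"fingers": -1}
    - {"x": 0,"y": 0,"z": -0.07,"wx": 0,"wy": 0,"wz": 0,"fingers": -1}
    - {"x": 0,"y": 0,"z": -0.07,"wx": 0,"wy": 0,"wz": 0,"fingers": -1}
    - {"x": 0,"y": 0,"z": -0.07,"wx": 0,"wy": 0,"wz": 0,"fingers": -1}

```text
clock: 4.03
tool_pos: [0.4344, -0.2642, 0.1939]
eef_rot: [0.762, -0.647, -0.012, 0.011]
contact_force: [0.4, 0.3, 0.2]
opening: 0.007
```

Run:
```python
from h import *
im,_=snapshot('wrist');im2,_=snapshot('top')
save('w2',np.hstack([im,cv2.resize(im2[140:240,290:365],(288,384))]))
# blue lip inner edge 450..; hook TCP 22 mm behind lip centre line
a=np.radians(8.2);u=np.array([np.cos(a),np.sin(a)]);l=np.array([.4538,.1984])
plan([*(l+u*.029),.2],8.2)
```

```text
t 4.125 tcp [ 0.4381 -0.2661  0.1976] F [ 1.5 -1.2 -0.3] open 0.006
turn [ 0.007  -0.0009  0.006 ] shift(now axes) [-0.5691 -0.1492 -0.0077] shift(goal axes) [-0.5719 -0.1385 -0.003 ]
```

View pics/w2.png

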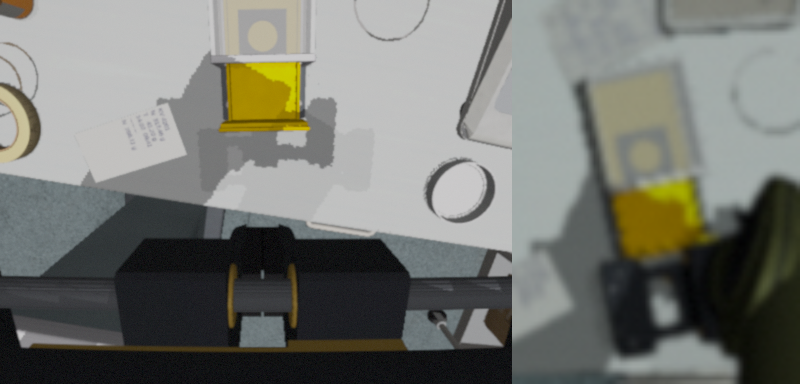

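Both views show the yellow nest under the cover, with the lip at (265,126) and the well 50 mm long, so it's home. Moving across to blue at 0.2 m height.

>>> apply_moves:
  series:
    - {"x": 0,"y": 0,"z": -0.005,"wx": 0.007,"wy": -0.001,"wz": 0.006,"fingers": -1}
    - {"x": -0.07,"y": -0.017,"z": 0,"wx": 0,"wy": 0,"wz": 0,"fingers": -1}
    - {"x": -0.07,"y": -0.017,"z": 0,"wx": 0,"wy": 0,"wz": 0,"fingers": -1}
    - {"x": -0.07,"y": -0.017,"z": 0,"wx": 0,"wy": 0,"wz": 0,"fingers": -1}
    - {"x": -0.07,"y": -0.017,"z": 0,"wx": 0,"wy": 0,"wz": 0,"fingers": -1}
    - {"x": -0.07,"y": -0.017,"z": 0,"wx": 0,"wy": 0,"wz": 0,"fingers": -1}
    - {"x": -0.07,"y": -0.017,"z": 0,"wx": 0,"wy": 0,"wz": 0,"fingers": -1}
    - {"x": -0.07,"y": -0.017,"z": 0,"wx": 0,"wy": 0,"wz": 0,"fingers": -1}

```text
clock: 5.12
tool_pos: [0.4784, 0.1394, 0.194]
eef_rot: [0.749, -0.663, -0.001, 0.001]
contact_force: [1.3, 0.1, 0.3]
opening: 0.007
```

Run:
```python
from h import *
a=np.radians(8.2);u=np.array([np.cos(a),np.sin(a)]);l=np.array([.4538,.1984])
plan([*(l+u*.029),.15],8.2)
```

```text
t 5.125 tcp [0.4784 0.1394 0.194 ] F [1.3 0.1 0.3] open 0.007
turn [ 0.0009 -0.0001 -0.0068] shift(now axes) [-0.0778 -0.0149  0.055 ] shift(goal axes) [-0.0774 -0.0164  0.0551]
```

>>> apply_moves:
  series:
    - {"x": -0.038,"y": 0.032,"z": 0.0,"wx": 0.001,"wy": 0,"wz": -0.007,"fingers": -1}
    - {"x": -0.039,"y": 0.032,"z": 0.0,"wx": 0,"wy": 0,"wz": 0,"fingers": -1}
    - {"x": 0,"y": 0,"z": 0.0,"wx": 0,"wy": 0,"wz": 0,"fingers": -1}

```text
clock: 5.5
tool_pos: [0.416, 0.2008, 0.1901]
eef_rot: [0.759, -0.651, -0.002, 0.0]
contact_force: [0.7, -0.7, 0.2]
opening: 0.006
```

Run:
```python
from h import *
m=camera_model('wrist');im,d=snapshot('wrist');save('w3',im)
hsv=cv2.cvtColor(im,cv2.COLOR_RGB2HSV);k=cv2.inRange(hsv,(105,150,50),(125,255,255))
v,u=np.nonzero(k);o,r=ray(m,np.c_[u,v]);f=-np.array(m['world_from_camera'])[:3,2]
P=o+r*(d[v,u]/(r@f))[:,None]
q=P[(P[:,2]>.041)&(P[:,2]<.052)]
print(len(q),cv2.minAreaRect((q[:,:2]*1000).astype(np.float32)))
a=np.radians(8.2);u=np.array([np.cos(a),np.sin(a)]);l=np.array([.4538,.1984])
plan([*(l+u*.029),.12],8.2)
```

```text
690 ((453.6907653808594, 201.90867614746094), (6.983368396759033, 81.08060455322266), 8.415826797485352)
t 5.55 tcp [0.4175 0.1992 0.1902] F [-0.3 -0.4  0.4] open 0.004
turn [0.0004 0.0004 0.0022] shift(now axes) [ 0.0082 -0.0811  0.0877] shift(goal axes) [ 0.0075 -0.081   0.0878]
```

View pics/w3.png

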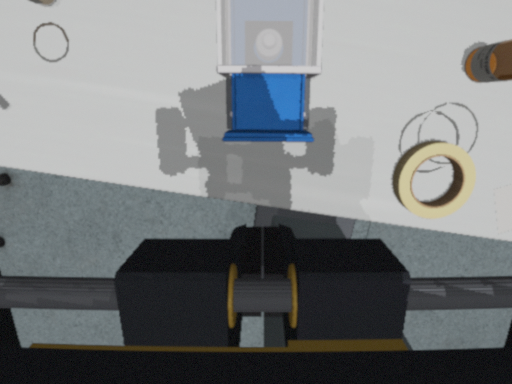

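Wrist view: blue lip at (268,135), cover front at (268,70), weight under the cover at (268,40). The lip centre is (0.4537, 0.2019), yaw 8.4°. I'll stay above and move over the well.

Run:
```python
from h import *
a=np.radians(8.4);u=np.array([np.cos(a),np.sin(a)]);l=np.array([.4537,.2019])
plan([*(l+u*.027),.12],8.4)
```

```text
t 5.55 tcp [0.4175 0.1992 0.1902] F [-0.3 -0.4  0.4] open 0.004
turn [0.0004 0.0004 0.0011] shift(now axes) [ 0.0037 -0.0791  0.0877] shift(goal axes) [ 0.0033 -0.079   0.0878]
```

>>> apply_moves:
  series:
    - {"x": 0.003,"y": -0.039,"z": 0.0,"wx": 0,"wy": 0,"wz": 0.001,"fingers": -1}
    - {"x": 0,"y": -0.04,"z": 0.0,"wx": 0,"wy": 0,"wz": 0,"fingers": -1}
    - {"x": 0,"y": 0,"z": 0.045,"wx": 0,"wy": 0,"wz": 0,"fingers": -1}
    - {"x": 0,"y": 0,"z": 0.045,"wx": 0,"wy": 0,"wz": 0,"fingers": -1}
    - {"x": 0,"y": 0,"z": 0.0,"wx": 0,"wy": 0,"wz": 0,"fingers": -1}

```text
clock: 6.18
tool_pos: [0.4871, 0.1979, 0.1137]
eef_rot: [0.753, -0.659, 0.001, 0.001]
contact_force: [0.3, -0.3, 0.4]
opening: 0.005
```

Run:
```python
from h import *
a=np.radians(8.4);u=np.array([np.cos(a),np.sin(a)]);l=np.array([.4537,.2019])
plan([*(l+u*.027),.026],8.4)
```

```text
t 6.175 tcp [0.4871 0.1979 0.1137] F [ 0.3 -0.3  0.4] open 0.005
turn [-0.0002 -0.0008 -0.0044] shift(now axes) [-0.0113  0.0071  0.1096] shift(goal axes) [-0.0111  0.0068  0.1096]
```

>>> apply_moves:
  series:
    - {"x": -0.011,"y": 0.007,"z": 0.015,"wx": 0,"wy": -0.001,"wz": -0.004,"fingers": -1}
    - {"x": 0,"y": 0,"z": 0.02,"wx": 0,"wy": 0,"wz": 0,"fingers": -1}
    - {"x": 0,"y": 0,"z": 0,"wx": 0,"wy": 0,"wz": 0,"fingers": -1}

```text
clock: 6.55
tool_pos: [0.4817, 0.2056, 0.0857]
eef_rot: [0.756, -0.654, 0.001, -0.002]
contact_force: [-0.6, -0.1, 0.0]
opening: 0.008
```

Run:
```python
from h import *
a=np.radians(8.4);u=np.array([np.cos(a),np.sin(a)]);l=np.array([.4537,.2019])
plan([*(l+u*.027),.026],8.4)
```

```text
t 6.55 tcp [0.4817 0.2056 0.0857] F [-0.6 -0.1  0. ] open 0.008
turn [-0.0012  0.0004 -0.0008] shift(now axes) [-0.0005  0.0018  0.0746] shift(goal axes) [-0.0005  0.0015  0.0746]
```

Positioned to about 1 mm; descending into the well.

>>> apply_moves:
  series:
    - {"x": 0,"y": 0.0015,"z": 0.024,"wx": -0.001,"wy": 0,"wz": 0,"fingers": -1}
    - {"x": 0,"y": 0,"z": 0.024,"wx": 0,"wy": 0,"wz": 0,"fingers": -1}
    - {"x": 0,"y": 0,"z": 0.022,"wx": 0,"wy": 0,"wz": 0,"fingers": -1}
    - {"x": 0,"y": 0,"z": 0,"wx": 0,"wy": 0,"wz": 0,"fingers": -1}

```text
clock: 7.05
tool_pos: [0.4826, 0.2067, 0.0299]
eef_rot: [0.756, -0.654, 0.001, -0.003]
contact_force: [0.9, 0.1, 0.4]
opening: 0.004
```

Run:
```python
from h import *
a=np.radians(8.4);u=np.array([np.cos(a),np.sin(a)]);l=np.array([.4537,.2019])
plan([*(l+u*(.013-.06)),.026],8.4)
```

```text
t 7.05 tcp [0.4826 0.2067 0.0299] F [0.9 0.1 0.4] open 0.004
turn [-0.0018  0.0009 -0.0006] shift(now axes) [0.0008 0.0954 0.0043] shift(goal axes) [0.0006 0.0953 0.0049]
```

>>> apply_moves:
  series:
    - {"x": 0,"y": 0.007,"z": 0.003,"wx": -0.002,"wy": 0,"wz": 0,"fingers": -1}
    - {"x": 0,"y": 0.006,"z": 0,"wx": 0,"wy": 0,"wz": 0,"fingers": -1}
    - {"x": 0,"y": 0.006,"z": 0,"wx": 0,"wy": 0,"wz": 0,"fingers": -1}
    - {"x": 0,"y": 0.006,"z": 0,"wx": 0,"wy": 0,"wz": 0,"fingers": -1}
    - {"x": 0,"y": 0.006,"z": 0,"wx": 0,"wy": 0,"wz": 0,"fingers": -1}
    - {"x": 0,"y": 0.006,"z": 0,"wx": 0,"wy": 0,"wz": 0,"fingers": -1}
    - {"x": 0,"y": 0.006,"z": 0,"wx": 0,"wy": 0,"wz": 0,"fingers": -1}

```text
clock: 7.92
tool_pos: [0.4503, 0.2023, 0.0294]
eef_rot: [0.756, -0.654, 0.001, -0.004]
contact_force: [2.6, 0.1, -1.5]
opening: 0.001
```

Run:
```python
from h import *
a=np.radians(8.4);u=np.array([np.cos(a),np.sin(a)]);l=np.array([.4537,.2019])
plan([*(l+u*(.013-.06)),.026],8.4)
```

```text
t 7.925 tcp [0.4503 0.2023 0.0294] F [ 2.6  0.1 -1.5] open 0.001
turn [-0.0024  0.0014 -0.0009] shift(now axes) [0.0013 0.0546 0.0038] shift(goal axes) [0.0012 0.0546 0.0042]
```

Drawing with 2.6 N, as expected. Continuing.

>>> apply_moves:
  series:
    - {"x": 0,"y": 0.007,"z": 0.002,"wx": 0,"wy": 0,"wz": 0,"fingers": -1}
    - {"x": 0,"y": 0.007,"z": 0,"wx": 0,"wy": 0,"wz": 0,"fingers": -1}
    - {"x": 0,"y": 0.007,"z": 0,"wx": 0,"wy": 0,"wz": 0,"fingers": -1}
    - {"x": 0,"y": 0.007,"z": 0,"wx": 0,"wy": 0,"wz": 0,"fingers": -1}
    - {"x": 0,"y": 0.007,"z": 0,"wx": 0,"wy": 0,"wz": 0,"fingers": -1}
    - {"x": 0,"y": 0.007,"z": 0,"wx": 0,"wy": 0,"wz": 0,"fingers": -1}
    - {"x": 0,"y": 0.006,"z": 0,"wx": 0,"wy": 0,"wz": 0,"fingers": -1}

```text
clock: 8.8
tool_pos: [0.4125, 0.1977, 0.0301]
eef_rot: [0.756, -0.655, -0.0, -0.001]
contact_force: [2.0, -0.2, -0.5]
opening: 0.002
```

Run:
```python
from h import *
a=np.radians(8.4);u=np.array([np.cos(a),np.sin(a)]);l=np.array([.4537,.2019])
plan([*(l+u*(.013-.06)),.026],8.4)
```

```text
t 8.8 tcp [0.4125 0.1977 0.0301] F [ 2.  -0.2 -0.5] open 0.002
turn [-0.0006  0.0008 -0.001 ] shift(now axes) [0.0024 0.0071 0.0051] shift(goal axes) [0.0024 0.0071 0.0051]
```

>>> apply_moves:
  series:
    - {"x": 0.001,"y": 0.006,"z": 0.001,"wx": 0,"wy": 0,"wz": 0,"fingers": -1}
    - {"x": 0,"y": 0.006,"z": 0,"wx": 0,"wy": 0,"wz": 0,"fingers": -1}

```text
clock: 9.05
tool_pos: [0.4078, 0.1976, 0.0322]
eef_rot: [0.756, -0.655, -0.001, 0.0]
contact_force: [10.0, -1.8, -6.9]
opening: 0.007
```

Stop reached (10 N). Hold briefly, ease off the lip, and rise.

>>> apply_moves:
  series:
    - {"x": 0,"y": 0.005,"z": 0,"wx": 0,"wy": 0,"wz": 0,"fingers": -1}
    - {"x": 0,"y": 0.003,"z": 0,"wx": 0,"wy": 0,"wz": 0,"fingers": -1}
    - {"x": 0,"y": -0.012,"z": 0,"wx": 0,"wy": 0,"wz": 0,"fingers": -1}
    - {"x": 0,"y": -0.004,"z": 0,"wx": 0,"wy": 0,"wz": 0,"fingers": -1}
    - {"x": 0,"y": 0,"z": 0,"wx": 0,"wy": 0,"wz": 0,"fingers": -1}

```text
clock: 9.68
tool_pos: [0.4181, 0.1996, 0.0344]
eef_rot: [0.755, -0.655, -0.001, 0.002]
contact_force: [-0.5, -0.2, 0.6]
opening: 0.006
```

>>> apply_moves:
  series:
    - {"x": 0,"y": 0,"z": -0.03,"wx": 0,"wy": 0,"wz": 0,"fingers": -1}
    - {"x": 0,"y": 0,"z": -0.05,"wx": 0,"wy": 0,"wz": 0,"fingers": -1}
    - {"x": 0,"y": 0,"z": -0.06,"wx": 0,"wy": 0,"wz": 0,"fingers": -1}
    - {"x": 0,"y": 0.05,"z": -0.06,"wx": 0,"wy": 0,"wz": 0,"fingers": -1}
    - {"x": 0,"y": 0.05,"z": 0,"wx": 0,"wy": 0,"wz": 0,"fingers": -1}
    - {"x": 0,"y": 0,"z": 0,"wx": 0,"wy": 0,"wz": 0,"fingers": -1}

```text
clock: 10.42
tool_pos: [0.3344, 0.1872, 0.1981]
eef_rot: [0.756, -0.655, -0.004, 0.006]
contact_force: [0.7, -0.3, 0.7]
opening: 0.007
```

Run:
```python
from h import *
m=camera_model('wrist');im,d=snapshot('wrist');im2,_=snapshot('top')
save('w4',np.hstack([im,cv2.resize(im2[140:240,290:365],(288,384))]))
hsv=cv2.cvtColor(im,cv2.COLOR_RGB2HSV);k=cv2.inRange(hsv,(105,150,50),(125,255,255))
v,u=np.nonzero(k);o,r=ray(m,np.c_[u,v]);f=-np.array(m['world_from_camera'])[:3,2]
P=o+r*(d[v,u]/(r@f))[:,None];q=P[(P[:,2]>.041)&(P[:,2]<.052)]
c=cv2.minAreaRect((q[:,:2]*1000).astype(np.float32));print(c)
print('travel mm',np.hypot(*(np.array([453.7,201.9])-c[0])), get_state()['contact_force'])
```

```text
((394.4556884765625, 193.15536499023438), (6.331840515136719, 80.20106506347656), 8.32088565826416)
travel mm 59.88620115970061 [-0.07144418 -0.17115233  0.15866782]
```

View pics/w4.png

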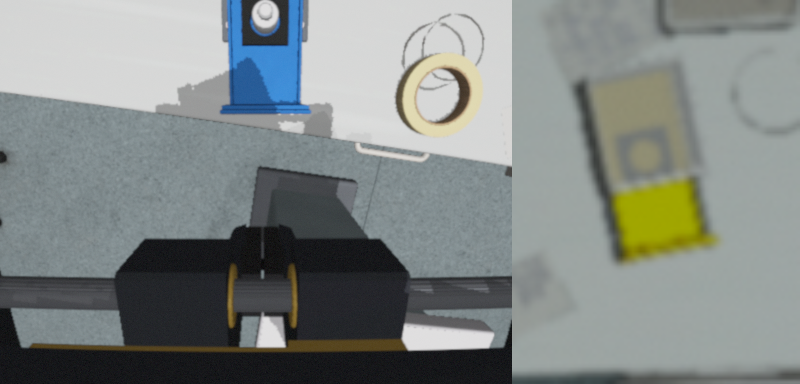

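The blue lip is at (265,108) and the weight stands upright in its nest at (264,18), clear of the cover. Measured travel is 59.9 mm, yellow is home and the arm is free. Handing in.

```bash
python3 -c "
from plant import *
print(finish_job())"
```

```text
the job is handed in; nothing more can be done
None
```

The job is handed in, with no verdict reported. I pushed the yellow tray home with shut fingers until it met its stop, at about 12 N. Then I hooked the shut fingers behind the blue lip and drew that tray out at about 2–3 N until the force rose to 10 N at its end stop. I eased off and lifted clear.

**Last checks:**
- **Blue tray:** the wrist camera measures 59.9 mm of travel out of 60 mm.
- **Weight:** it stands upright in its nest, clear of the cover. I judged this by eye, not by measurement.
- **Yellow tray:** it looks fully home in the last top view, also judged by eye. While pushing, the fingers stopped within about 1 mm of the predicted home position.
- **Arm:** it stands about 20 cm above the bench, with contact force near zero.
- **Other things on the bench:** I did not measure their positions again; the arm did not go near them at low height.

No check failed or disagreed. The robot's clock read about 10.5 s at hand-in.

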